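# Present the tag to the alarm unit

### The job

Teach the home alarm unit its tag: press its three keys fully down and let them up again, one at a time, first the round key, then the bar-shaped key, then the square key. Then pick up the flat red tag, carry it level over the tape roll and the jar without disturbing any of the other things, and hold it still, lying flat, about one centimetre above the middle of the black reader window, its long side along the window's long side; the tag must never touch the alarm unit. Finish while still holding the tag there in the gripper: do not put it down or let go.

Things in the scene. Friction and masses are not known exactly. Their poses are not given: they have to be found in the camera images.
- panel: home alarm unit, a flat white case standing fixed on the table, 115 (x) x 135 (y) x 22 high mm, origin at the centre of its underside; its x axis points away from the robot (turned up to 0.3 rad). A row of three grey keys 27 mm on the near side of its centre, 42 mm apart along y; behind them (29 mm on the far side of the centre) the black tag reader window
- reader (a point): centre of the top face of the reader window, a flat black rectangle 32 (x) x 62 (y) mm on the alarm unit, 24 mm above the table (2 mm proud of the case); long side along the point's y axis, z up
- tag: alarm tag: flat red plastic stick with rounded ends, 19 (x) x 48 (y) x 6 (z) mm, 20 g, lying flat and loose on the table to the left; origin at the centre of its underside, long side along its y axis, z up
- tape: bystander: roll of brown tape standing on its flat side, 96 mm across, 48 high, between the tag and the alarm unit; origin at the centre of its underside
- jar: bystander: small round jar, 58 mm across, 50 high, between the tag and the alarm unit, in line with the tape roll (either may be the nearer to the robot); origin at the centre of its underside
- memory_stick: bystander: pale USB memory stick lying flat, 17 x 51 (y) x 8 mm; origin at the centre of its underside
- rubber: bystander: green and white pencil eraser lying flat, 22 x 45 (y) x 12 mm; origin at the centre of its underside
- key_round (a joint): joint of the round key, grey, 26 across mm, on the near edge of the alarm unit, left one of the three as the robot sees it (unit +y). Value 0 = up, 0.005 m = fully down; spring: about 1 N at first movement, 4.6 N fully down; springs back when let go
- key_round_top (a point): centre of the top face of the round key when up, 29 mm above the table (7 mm proud of the case); moves down with the key
- key_bar (a joint): joint of the bar-shaped key, grey, 15 x 31 (long side along the unit's y) mm, on the near edge of the alarm unit, right one (unit -y). Value 0 = up, 0.005 m = fully down; spring: about 1 N at first movement, 4.6 N fully down; springs back when let go
- key_bar_top (a point): centre of the top face of the bar-shaped key when up, 29 mm above the table (7 mm proud of the case); moves down with the key
- key_square (a joint): joint of the square key, grey, 23 x 23 mm, on the near edge of the alarm unit, middle one. Value 0 = up, 0.005 m = fully down; spring: about 1 N at first movement, 4.6 N fully down; springs back when let go
- key_square_top (a point): centre of the top face of the square key when up, 29 mm above the table (7 mm proud of the case); moves down with the key
Mind the look-alikes: they are no part of the job. Several things have the shape of the tag; the one meant has the colours described above.

How it is judged (in metres and radians):
On the way, in this order (a step that is already met when the one before it is completed fails the run):
1. the round key is fully down, the other two up (value of joint key_round above 0.0035 m and value of joint each of key_bar, key_square below 0.0015 m), for 0.05 s.
2. the bar-shaped key is fully down, the other two up (value of joint key_bar above 0.0035 m and value of joint each of key_round, key_square below 0.0015 m), for 0.05 s.
3. the square key is fully down, the other two up (value of joint key_square above 0.0035 m and value of joint each of key_round, key_bar below 0.0015 m), for 0.05 s.
4. all keys are up and the tag crosses the line of the tape roll and jar above their tops (value of joint each of key_round, key_bar, key_square below 0.0015 m and height (world z) of tag above 0.052 m and y of tag in the frame of tape between -0.03 and 0.03 m), for 0.01 s.
At the end, for the whole second after the job is handed in: Tag gripped (over 0.5 N), still, within 10 mm sideways of the window middle, underside 3 to 20 mm above it, long sides within 0.2 rad, tilt under 0.2 rad, touching nothing else; keys up (under 1.5 mm); tape roll, jar, memory stick and eraser within 15 mm of their start (horizontal distance between tag and reader below 0.01 m and z of tag in the frame of reader between 0.003 and 0.02 m and angle between the y axis of tag and the y axis of reader, either way round below 0.2 rad and angle between tag's own z axis and vertical below 0.2 rad and contact force between tag and the fingers above 0.5 N and contact force between tag and panel below 0.05 N and linear speed of tag below 0.02 m/s and value of joint each of key_round, key_bar, key_square below 0.0015 m and distance of each of tape, jar, memory_stick, rubber from where it was at the start of the episode below 0.015 m and contact force between tag and tape below 0.05 N and contact force between tag and jar below 0.05 N and contact force between tag and memory_stick below 0.05 N and contact force between tag and rubber below 0.05 N); the arm keeps its last pose, push and grip.
It fails at once if the tag touches the alarm unit (contact force between tag and panel above 0.2 N).
It fails at once if two keys are down together (value of joint each of key_round, key_bar above 0.0025 m or value of joint each of key_round, key_square above 0.0025 m or value of joint each of key_bar, key_square above 0.0025 m).
It fails at once if the tape roll, jar, memory stick or eraser is moved (distance of any of tape, jar, memory_stick, rubber from where it was at the start of the episode above 0.015 m).
It also fails if it takes over 61 s, if anything falls off the work surface, if the arm or the gripper's body presses on something with over 40 N, if the wrist force passes 120 N, or if a joint passes its speed limit or range.

### The arm

A 7-joint arm with a two-finger parallel gripper is mounted at the origin on the work surface; the furniture and walls round the work are solid. World frame = base frame: x ahead of the robot, y to its left, z up, the work surface at z = 0. Lengths are in mm, angles in degrees, forces in N, time in s.
With the tool pointing down it reaches from about 350 to 900 mm from the base axis. Payload 19.9 kg.
Tool frame: the origin (TCP) lies between the finger pads; the fingertips stand 14 mm ahead of it and the grasp point (between the pads) lies 5 mm behind it; z points along the fingers, y is the line along which they close (so a half turn about z gives the same grasp; the last joint's range is limited). The gripper opens to 85 mm and grips with 20 to 120 N. Pads are 22 mm wide; open, the fingers measure 114 mm over their backs; the gripper's body (76 mm by 85 mm) begins 54 mm behind the grasp point. The pads swing forward as they close: fully open they stand 13 mm farther back than shut.
Start: joints at [-75.373, 23.915, -0.59, 92.452, 0.269, 63.638, -3.037], TCP at [182.778, 597.658, 245.26] pointing down, gripper open.
Joint ranges: [-161.28, 161.28], [-22.2, 115.67], [-73.04, 71.86], [3.21, 147.25], [-68.34, 248.33], [10.77, 114.83], [-161.83, 161.83]. Speed limits (degrees/s): [108.29, 108.29, 136.94, 136.94, 172.46, 172.46, 172.46].

### API

Orientations are given as a 3x3 rotation matrix whose columns are the frame's x, y, z axes.
In Python, from workcell import ctrl gives the robot as it stands. The module is installed in compiled form; this text tells all that it offers. Calls block until the motion is done:
- ctrl.move_pose(position, orientation): joint-space move of the TCP to a pose.
- ctrl.servo_line(position, orientation=None, velocity=150, until_force=None): straight line of the TCP; orientation=None keeps the orientation; velocity is the mean speed in mm/s. With until_force (N) it stops when the force on the tool has changed by that much, and returns True; else False.
- ctrl.goto_joints(angles): joint-space move.
- ctrl.let_go() and ctrl.grab(squeeze=None): open the fingers fully, or close them until they stop; squeeze is the grip in N (None keeps the last).
- ctrl.wait(seconds).
- ctrl.ik(position, orientation): joint angles nearest the present ones, or None.
- ctrl.capture(name): name is "side" or "top" or "wrist"; returns a dict with "color" (420x560x3 uint8, red, green, blue), "K" (3x3 intrinsics, pixels), "dist" ([k1, k2, p1, p2, k3] as OpenCV has them; the pictures are not rectified), "rvec" (rotation vector, rad) and "tvec" (3), from world to camera coordinates, as OpenCV has them. Camera axes: x right, y down, z forward; pixel columns grow to the right and rows downward; lengths in mm; the calibration is good to about 2 mm. A picture is of the moment at which its call begins. There is no depth.
A pose or a line that the arm cannot do raises ctrl.Unreachable and nothing moves.
- ctrl.close_job(): hands the job in; it is judged then, once.
Trained networks look in the newest picture that a camera, given by its name, has taken for a name from the list of things; names that differ only in an ending like _2 or _b are one class to them, and where a whole thing is asked for, a point or a joint stands for the part that bears it (a point fixed in the world has none). Each returns a list of dicts, best first, with "p" (0 to 1); they miss things now and then, are a little off and sometimes report something else, mostly with a low value. They report only what shows in the picture. A call takes as long as a camera call. They do not tell look-alikes from the thing itself.
- ctrl.recognise(name, camera): "location" ([column, row] in pixels, amid what is visible of it).
- ctrl.place_of(name, camera): "location" ([column, row] in pixels: a listed point, or the origin of a listed thing).
Readings, each from a call of its own:
- ctrl.current_clock(): time.
- ctrl.current_q(): joint angles.
- ctrl.current_qd(): joint speeds.
- ctrl.current_joint_torque(): joint torques, N m.
- ctrl.current_position(): TCP position.
- ctrl.current_tcp_rot(): TCP orientation.
- ctrl.current_ft_force(): force on the tool from outside, world axes, zero at the start.
- ctrl.current_ft_torque(): the same for the moment, N m.
- ctrl.current_width(): finger opening in mm.
- ctrl.current_finger_force(): force on a finger pad.
Only numpy, scipy, OpenCV 4.12 (cv2) and the standard library are available. Lean on these libraries where they do the work, as an engineer would, in place of code of your own. Each camera call takes 0.05 s, during which the arm holds its last target. There are 200 camera calls.

## Working session

There is one attempt and no reset: what is moved stays moved. The work goes in short steps, each a Python script; the robot and the scene stay as the last script left them, time stands still between calls to the robot, and variables do not carry over. Pictures are saved under pics/ and viewed, at most 10 in all, crops included, and the job is handed in when it is done.

```bash
mkdir -p pics; cat > h.py <<'E'
import numpy as np, cv2
from workcell import ctrl
def ray(c,px,z):
    K,d=np.array(c["K"],float),np.array(c["dist"],float)
    R=cv2.Rodrigues(np.array(c["rvec"],float))[0];t=np.array(c["tvec"],float).ravel()
    u=cv2.undistortPoints(np.array([[px]],float),K,d)[0,0]
    o=-R.T@t; v=R.T@np.array([u[0],u[1],1]); return o+v*(z-o[2])/v[2]
def down(a): # tool y axis (closing line) at yaw a (rad), z down
    y=np.array([np.cos(a),np.sin(a),0]);z=np.array([0,0,-1.]);return np.column_stack([np.cross(y,z),y,z])
def save(c,n): cv2.imwrite("pics/"+n+".png",cv2.cvtColor(c["color"],cv2.COLOR_RGB2BGR))
E
python3 - <<'E'
from h import *
Z=dict(panel=0,reader=24,tag=0,tape=0,jar=0,memory_stick=0,rubber=0,key_round_top=29,key_bar_top=29,key_square_top=29)
for n in("top","side"):
    c=ctrl.capture(n);save(c,n+"0")
    for k,z in Z.items():
        for r in ctrl.place_of(k,n)[:4]: print(n,k,round(r["p"],2),np.round(r["location"]),np.round(ray(c,r["location"],z),1)[:2])
print(ctrl.current_clock(),ctrl.current_tcp_rot())
E
```

```text
top panel 0.92 [365. 177.] [491.8 -91.1]
top reader 0.75 [364. 165.] [513.4 -86.7]
top tag 0.6 [197. 276.] [293.3 318.9]
top tag 0.5 [228. 242.] [365.5 244.8]
top tag 0.46 [189. 234.] [392.7 333.3]
top jar 0.89 [286. 187.] [483.  98.]
top memory_stick 0.66 [227. 171.] [537.2 234.9]
top memory_stick 0.23 [363. 166.] [520.3 -89.9]
top rubber 0.65 [168. 192.] [499.  379.6]
top key_round_top 0.52 [346. 186.] [464.7 -36.9]
top key_bar_top 0.62 [381. 187.] [ 454.7 -117.3]
top key_square_top 0.68 [365. 184.] [465.  -81.2]
side panel 0.59 [283. 194.] [493.2 -92.4]
side reader 0.97 [272. 184.] [513.2 -77.5]
side reader 0.45 [163. 278.] [471.4 405.3]
side tag 0.79 [273. 262.] [369.7 238.4]
side tag 0.63 [299. 294.] [289.9 321.8]
side tag 0.48 [233. 281.] [396.8 327.7]
side tag 0.4 [302. 182.] [ 486.5 -196.8]
side tape 0.72 [316. 235.] [341.9 102.6]
side tape 0.31 [304. 180.] [ 487.7 -210.1]
side jar 0.76 [251. 219.] [489.2  81. ]
side jar 0.54 [274. 186.] [ 533.5 -134.4]
side memory_stick 0.61 [192. 242.] [532.7 229.4]
side rubber 0.78 [160. 283.] [493.9 383.6]
side key_round_top 0.56 [284. 189.] [469.4 -41.5]
side key_bar_top 0.66 [160. 279.] [468.6 417.3]
side key_bar_top 0.43 [305. 179.] [ 453.5 -129.5]
side key_bar_top 0.33 [292. 182.] [472.6 -97.7]
side key_square_top 0.32 [160. 280.] [466.2 419.4]
1.1 [[-9.56267003e-01  2.92495159e-01 -7.73017545e-06]
 [ 2.92495159e-01  9.56267000e-01 -8.54438772e-05]
 [-1.75998088e-05 -8.39681993e-05 -9.99999996e-01]]
```

View images.

View pics/top0.png

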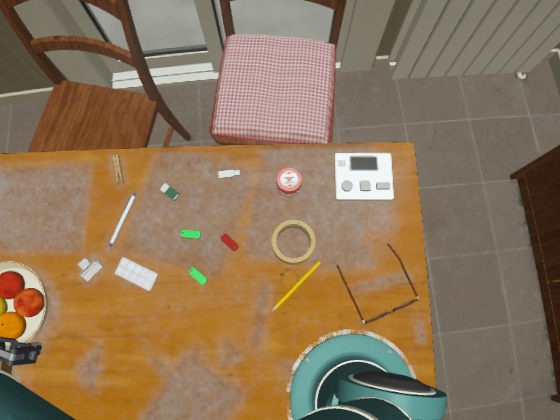

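View pics/side0.png

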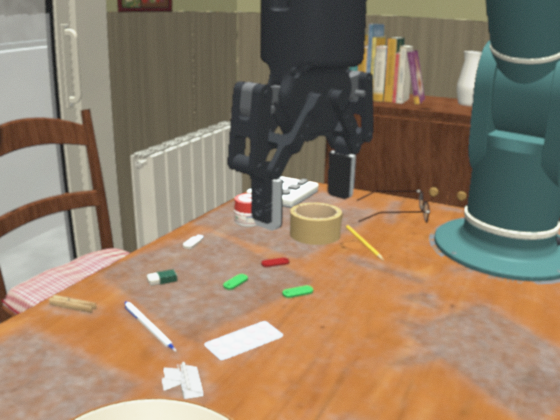

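```bash
python3 - <<'E'
from h import *
def look(n,Z):
    c=ctrl.capture("wrist");save(c,n)
    R=cv2.Rodrigues(np.array(c["rvec"],float))[0];print("cam",np.round(-R.T@np.ravel(c["tvec"])))
    for k,z in Z.items():
        for r in ctrl.place_of(k,"wrist")[:4]: print(k,round(r["p"],2),np.round(r["location"]),np.round(ray(c,r["location"],z),1)[:2])
    return c
ctrl.move_pose([366,243,260],down(np.pi/2));print(ctrl.current_clock(),np.round(ctrl.current_q()))
c=look("wtag",dict(tag=0,tape=0,jar=0,memory_stick=0,rubber=0))
ctrl.move_pose([450,-90,260],down(np.pi/2));print(ctrl.current_clock(),np.round(ctrl.current_q()))
c=look("wpan",dict(panel=0,reader=24,key_round_top=29,key_bar_top=29,key_square_top=29,tape=0,jar=0))
import pickle;pickle.dump(c,open("wpan.pkl","wb"))
ctrl.grab(20);print(ctrl.current_clock(),ctrl.current_width())
c=ctrl.capture("top");save(c,"top1")
for k in("tape","jar"):
    for r in ctrl.place_of(k,"top"): print(k,r["p"],ray(c,r["location"],0))
E
```

```text
2.5833 [-46.   4.   9. 117.  -1.  60.  53.]
cam [288. 242. 389.]
tag 0.9 [347. 198.] [394.2 329. ]
tag 0.72 [282. 175.] [363.8 242. ]
tag 0.71 [341. 118.] [291.9 315.1]
tape 0.62 [164. 162.] [347.5  91.1]
jar 0.65 [175. 260.] [486.1  90.6]
memory_stick 0.58 [274. 287.] [530.4 230.6]
rubber 0.57 [372. 264.] [492.4 371.6]
4.175 [-24.   6.  33. 115.  -4.  60. 102.]
cam [373. -91. 389.]
panel 0.8 [284. 204.] [486.9 -88. ]
panel 0.47 [252. 189.] [ 466.  -129.8]
reader 0.8 [287. 235.] [521.5 -83.9]
key_round_top 0.64 [320. 194.] [465.4 -43.4]
key_bar_top 0.89 [251. 189.] [ 459.9 -128.5]
key_bar_top 0.25 [552. 104.] [360.8 211.7]
key_square_top 0.66 [289. 192.] [463.2 -81. ]
tape 0.83 [435.  89.] [343.2  92.2]
jar 0.7 [419. 204.] [486.3  93.7]
5.3417 0.08219138473967684
tape 0.78 [346.53908237  97.0873559    0.        ]
```

```bash
python3 - <<'E'
import cv2
im=cv2.imread("pics/wpan.png");cv2.imwrite("pics/wpan_c.png",cv2.resize(im[130:280,210:450],None,fx=3.3,fy=3.3))
im=cv2.imread("pics/wtag.png");cv2.imwrite("pics/wtag_c.png",cv2.resize(im[100:250,180:420],None,fx=3.3,fy=3.3))
E
```

```text
(no output)
```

View pics/wpan_c.png

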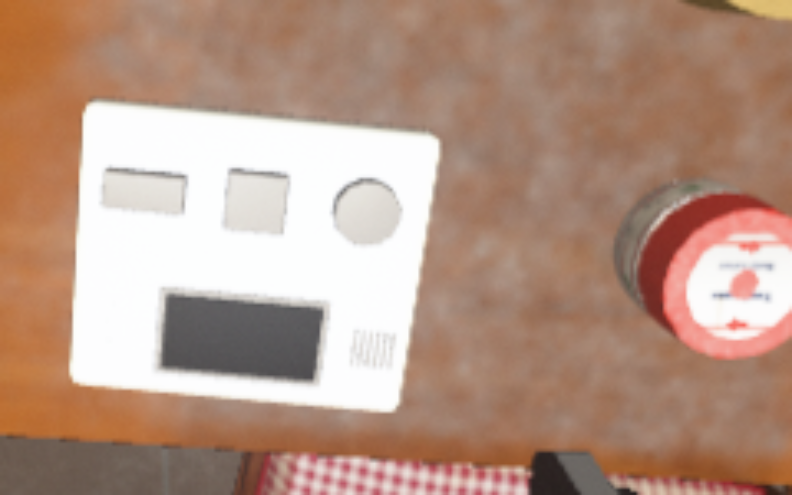

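View pics/wtag_c.png

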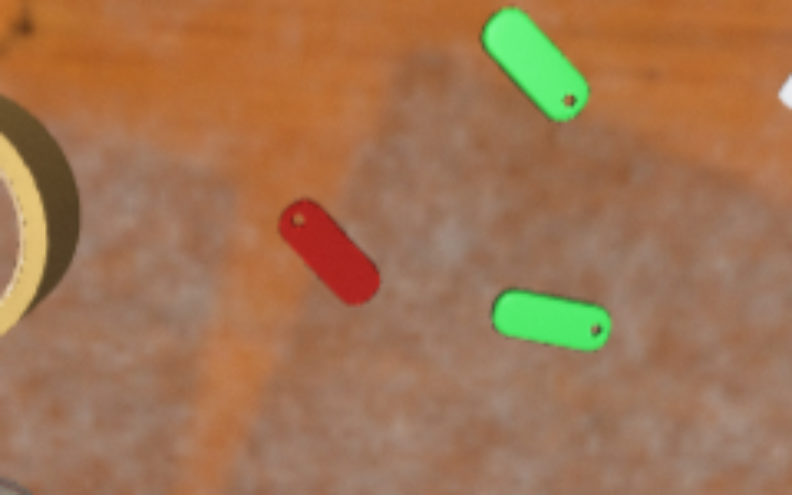

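```bash
cat > pan.py <<'E'
from h import *
import pickle
c=pickle.load(open("wpan.pkl","rb"))
f=lambda x,y,z: ray(c,((x+.5)/3.3-.5+210,(y+.5)/3.3-.5+130),z)[:2]
B,S,Rd=f(145,192,29),f(257,202,29),f(367,212,29)
W=np.mean([f(165,292,24),f(327,308,24),f(316,380,24),f(160,368,24)],0)
C=np.mean([f(87,102,22),f(440,134,22),f(397,411,22),f(72,382,22)],0)
# fit rigid model to keys + window
M=np.array([[-27,-42],[-27,0],[-27,42],[29,0],[0,0]],float);P=np.array([B,S,Rd,W,C])
z=M@[1,1j];p=P@[1,1j];s=np.vdot(z-z.mean(),p-p.mean())
yaw=np.angle(s);t=p.mean()-np.exp(1j*yaw)*z.mean()
def at(x,y): q=t+np.exp(1j*yaw)*(x+1j*y);return q.real,q.imag
E
python3 - <<'E'
from pan import *
print(np.degrees(yaw),t,np.round(P,1).tolist(),np.round([at(*m) for m in M],1).tolist())
R=down(yaw+np.pi/2)
for n,y in(("round",42),("bar",-42),("square",0)):
    x,Y=at(-27,y)
    if n=="round": ctrl.move_pose([x,Y,60],R)
    else: ctrl.servo_line([x,Y,60],R)
    hit=ctrl.servo_line([x,Y,37],velocity=30,until_force=10)
    ctrl.wait(.2);print(n,hit,np.round(ctrl.current_position(),1),np.round(ctrl.current_ft_force(),1))
    ctrl.servo_line([x,Y,60],velocity=60)
print(ctrl.current_clock())
x,Y,_=ctrl.current_position();ctrl.servo_line([x,Y,220])
ctrl.let_go()
ctrl.move_pose([425,243,150],down(np.pi/2))
c=ctrl.capture("wrist");save(c,"wtag2");hsv=cv2.cvtColor(c["color"],cv2.COLOR_RGB2HSV)
m=(((hsv[...,0]<8)|(hsv[...,0]>172))&(hsv[...,1]>150)&(hsv[...,2]>60)).astype(np.uint8)
n,l,st,ce=cv2.connectedComponentsWithStats(m)
for i in range(1,n):
    if st[i,4]>150:
        ct=cv2.findContours((l==i).astype(np.uint8),0,2)[0][0].reshape(-1,2)
        w=np.array([ray(c,q,5)[:2] for q in ct],np.float32);print(st[i],np.round(ce[i]),cv2.minAreaRect(w))
print(ctrl.current_clock())
E
```

```text
-5.225173872330331 (488.56324302331143-85.97799216504708j) [[458.0, -124.8], [461.8, -83.3], [465.5, -42.3], [517.8, -88.7], [487.9, -86.0]] [[457.9, -125.3], [461.7, -83.5], [465.5, -41.7], [517.4, -88.6], [488.6, -86.0]]
round True [465.6 -41.6  37.8] [-3.4  1.3 16.2]
bar True [ 457.9 -125.1   37.9] [-2.5  2.  15.2]
square True [461.6 -83.7  37.9] [-3.6  1.  14.1]
11.8083
[ 258  109   45   49 1111] [281. 133.] ((364.3562316894531, 239.3349609375), (47.32137680053711, 19.034631729125977), 42.422306060791016)
[  88  243   65   56 1055] [130. 261.] ((493.3186340332031, 83.44483947753906), (64.87124633789062, 43.13459014892578), 43.60622024536133)
15.125
```

```bash
python3 - <<'E'
from h import *
a=np.radians(42.4-90);x,y=364.4,239.3
best=min(((abs(q[6]),b) for b in(a,a+np.pi) if (q:=ctrl.ik([x,y,15],down(b))) is not None))
print(best);R=down(best[1])
ctrl.move_pose([x,y,60],R)
print(ctrl.servo_line([x,y,15],velocity=50,until_force=8),ctrl.current_position())
ctrl.grab(40);print(ctrl.current_width(),ctrl.current_finger_force())
ctrl.servo_line([x,y,125],velocity=60);print(ctrl.current_width(),ctrl.current_finger_force(),ctrl.current_clock())
c=ctrl.capture("wrist");save(c,"wheld")
c=ctrl.capture("side");save(c,"sheld")
im=cv2.imread("pics/wheld.png");im2=cv2.imread("pics/sheld.png")
P=lambda c,p: cv2.projectPoints(np.array([p],float),np.array(c["rvec"]),np.array(c["tvec"]),np.array(c["K"]),np.array(c["dist"]))[0].ravel().astype(int)
u,v=P(c,[x,y,113]);cv2.imwrite("pics/held.png",np.hstack([cv2.resize(im,(400,300)),cv2.resize(im2[v-60:v+60,u-80:u+80],(400,300))]))
E
```

```text
(np.float64(44.5358997481494), np.float64(-0.8307767239493009))
False [364.53276381 239.3714205   15.19540431]
17.485190662595173 38.86419117450714
17.40248389034502 39.04309630393982 20.6167
```

View pics/held.png

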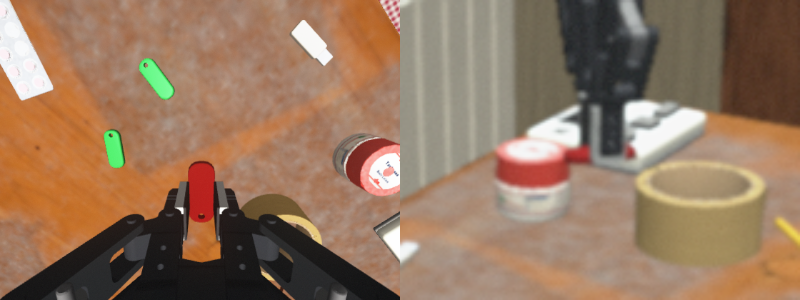

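The tag is held between the pads, straight in line with the fingers (left half) and level in the side view; now carry it across, high.

```bash
python3 - <<'E'
from pan import *
W=at(29,0); r0=ctrl.current_tcp_rot()
a=yaw if ctrl.ik([*W,49],down(yaw)) is not None else yaw+np.pi
print(np.round(ctrl.ik([*W,49],down(a))))
ctrl.servo_line([*W,125],down(a),velocity=100)
print(ctrl.current_clock(),np.round(ctrl.current_position(),1),ctrl.current_width())
ctrl.servo_line([*W,75],velocity=50);ctrl.wait(.3)
z0=ctrl.current_position()[2]
c=ctrl.capture("wrist");save(c,"wr");hsv=cv2.cvtColor(c["color"],cv2.COLOR_RGB2HSV)
m=(((hsv[...,0]<8)|(hsv[...,0]>172))&(hsv[...,1]>150)&(hsv[...,2]>50)).astype(np.uint8)
n,l,st,ce=cv2.connectedComponentsWithStats(m)
for i in range(1,n):
    if st[i,4]>300:
        ct=cv2.findContours((l==i).astype(np.uint8),0,2)[0][0].reshape(-1,2)
        w=np.array([ray(c,q,z0-10)[:2] for q in ct],np.float32);print(st[i],cv2.minAreaRect(w))
        u=(w@[1,1j]-(W[0]+1j*W[1]))*np.exp(-1j*yaw);print("panel frame x,y range rel. window",u.real.min(),u.real.max(),u.imag.min(),u.imag.max())
c=ctrl.capture("side");save(c,"sr")
P=lambda p: cv2.projectPoints(np.array([p],float),np.array(c["rvec"]),np.array(c["tvec"]),np.array(c["K"]),np.array(c["dist"]))[0].ravel().astype(int)
u,v=P([*W,50]);im=cv2.imread("pics/wr.png");im2=cv2.imread("pics/sr.png")
cv2.imwrite("pics/r.png",np.hstack([cv2.resize(im,(400,300)),cv2.resize(im2[max(v-45,0):v+45,u-60:u+60],(400,300))]))
E
```

```text
[-21.  34.  34. 115. -30.  39.  28.]
24.4833 [517.4 -88.4 125. ] 17.400706244573925
[ 388    0  172  157 1036] ((600.0242309570312, -23.333759307861328), (42.99068069458008, 96.67638397216797), 45.66448211669922)
panel frame x,y range rel. window 48.10431346458655 127.01919991009105 58.30244344995602 119.28410844543183
[ 263  228   38   82 2650] ((518.0996704101562, -88.81961822509766), (46.66800308227539, 18.592832565307617), 84.88603973388672)
panel frame x,y range rel. window -8.645102931282922 9.999761468878521 -23.4665890023436 23.191970344897367
```

View pics/r.png

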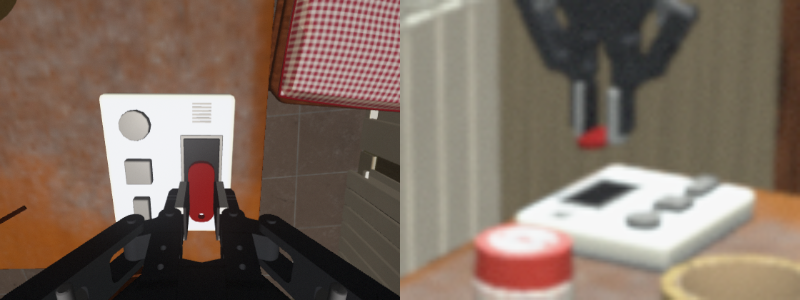

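```bash
python3 - <<'E'
from pan import *
W=at(29,0)
print(ctrl.servo_line([*W,50.5],velocity=25,until_force=6));ctrl.wait(1)
print(np.round(ctrl.current_position(),1),W,ctrl.current_width(),ctrl.current_finger_force(),ctrl.current_clock())
c=ctrl.capture("side");save(c,"s3");im=cv2.imread("pics/s3.png")
cv2.imwrite("pics/s3c.png",cv2.resize(im[140:220,225:335],(770,560)))
E
```

```text
False
[517.4 -88.6  50.5] (np.float64(517.442732987734), np.float64(-88.61902593893532)) 17.279658916112982 39.04632568359375 28.1667
```

View pics/s3c.png

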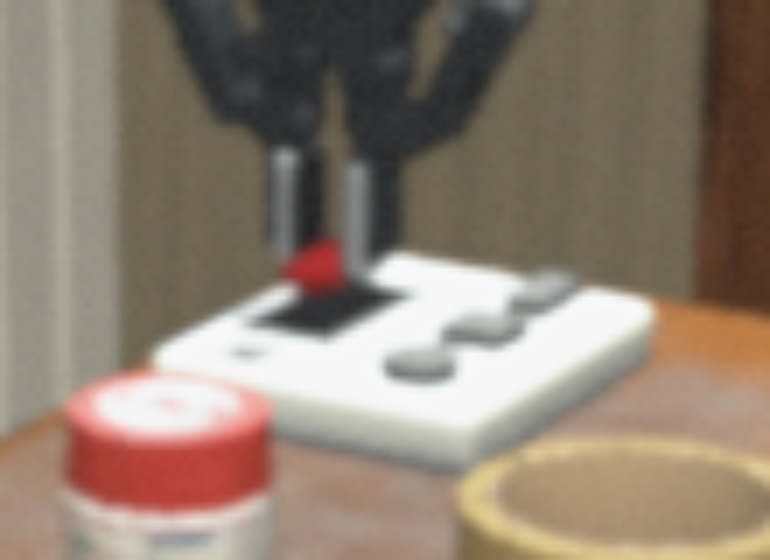

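The tag hovers just above the window around (315,268), clear of the case. The keys are up, and the jar and tape roll are where they were.

```bash
python3 -c "
from workcell import ctrl
print(ctrl.close_job())"
```

```text
the job is handed in; nothing more can be done
None
```

I pressed the keys in order (round, bar, square), carried the red tag over the tape roll and jar line, and handed the job in at about 28 s; the gripper still holds the tag level, about 1 cm above the middle of the reader window, but the judge gave no verdict.

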